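# Set the bench magnifier over the culture dish

### The job

Slide the slanted telescopic arm of the bench magnifier outward so that its lens stands over the petri dish: press the spring button down out of its hole, slide it up along the slot, and let it pop fully out through whichever hole puts the lens over the dish. Then let go; leave the dish and the small weight beside it where they stand.

Things in the scene. Friction and masses are not known exactly. Their poses are not given: they have to be found in the camera images.
- stand: Fixed magnifier stand: white base plate 150 x 120 x 12 mm carrying a 30 mm square aluminium tube that slants up at 35 deg from level. Origin on the worktop straight below the tube's lowest hole. x: level, the way the tube rises (towards the robot's left, up to 33 deg turned away from the robot); z up.
- hole_low (a point): Centre of the lowest of three square-cut holes (20 mm along, 22 mm across) in the tube's slanted upper face, on its outer surface, 85 mm above the worktop; the button starts here. Wall 3 mm; a slot 9 mm wide joins the holes. x: up along the tube; y: across; z: square out of the face, leaning 35 deg from vertical, mostly to the robot's right.
- hole_middle (a point): Centre of the middle hole, 55 mm up the tube from the lowest; axes as hole_low.
- hole_high (a point): Centre of the highest hole, 110 mm up the tube from the lowest; axes as hole_low.
- button_top (a point): Centre of the top of the button's grey cap; axes as hole_low, pressed along -z. Cap 26 mm along the tube, 20 mm across (flat sides, to pinch along y or push on top), 24 mm thick; with the button out its top is 36 mm and its underside 12 mm above the tube. Below it a 6 mm neck runs in the slot; a steel shoulder 16 x 18 mm fills the hole, 2 mm proud when out. It carries inner tube and lens along.
- button (a joint): Press depth of the button, m: 0 fully out, 0.010 fully in. 4 N starts it, 8 N holds it fully in. From 0.0055 its shoulder is below the wall and it can slide; if let go between holes it rests under the wall at 0.005, and it springs back to 0 at the next hole it reaches.
- carriage (a joint): Position of the inner tube with button, lens and lamp, m along the tube: 0 with the button in the lowest hole, 0.055 in the middle one, 0.110 in the highest; the travel ends 3 mm beyond the lowest and highest holes. It moves with about 2.5 N of friction plus about 1.4 N of weight and stays where it is left.
- lens_centre (a point): Centre of the level round lens (64 mm across, grey rim) that hangs from the head at the upper end of the inner tube. On the stand's x axis it lies 160 mm from the stand's origin with the button in the lowest hole, 205 mm in the middle and 250 mm in the highest; 113, 144 and 176 mm above the worktop.
- lamp_bar (a point): Centre of a white lamp bar, 20 mm by 105 mm across the tube by 12 mm high, on two thin stays; it moves along with the button and lens, 32 mm beyond (along the stand's x) and 140 mm above the cap top with the button out. It bars a vertical tool; a tool held square to the tube's upper face passes clear of it.
- dish: Closed round petri dish, 61 mm across, 14 mm high, loose on the worktop beyond the upper end of the tube; origin at the centre of its underside. It stands roughly below where the lens comes with the button in the middle hole or in the highest hole.
- weight: Small knobbed calibration weight, 19 mm across, 22 mm high, loose, at the other of these two places; origin at the centre of its underside.
Not all that is in view belongs to the job. Leave any pink or purple look-alike of the dish alone.

How it is judged:
By the outcome, as a careful person would: the job done as asked, in the order asked, and still so for the second after the job is handed in, with the robot touching nothing.
It also fails if it takes over 29 s, if anything falls off the work surface, if the arm or the gripper's body presses on something with over 40 N, if the wrist force passes 120 N, or if a joint passes its speed limit or range.

### The arm

A 7-joint arm with a two-finger parallel gripper is mounted at the origin on a cart in front of the work surface, level with it; the furniture and walls round the work are solid. World frame = base frame: x ahead of the robot, y to its left, z up, the work surface at z = 0. Lengths are in mm, angles in rad, forces in N, time in s.
With the tool pointing down it reaches from about 400 to 850 mm from the base axis. Payload 6.9 kg.
Tool frame: the origin (TCP) lies midway between the tips of the shut fingers; the grasp point (between the pads) lies 19 mm behind it; z points along the fingers, y is the line along which they close (so a half turn about z gives the same grasp; the last joint's range is limited). The gripper opens to 85 mm and grips with 20 to 120 N. Pads are 22 mm wide; open, the fingers measure 114 mm over their backs; the gripper's body (76 mm by 85 mm) begins 54 mm behind the grasp point. The pads swing forward as they close: fully open they stand 13 mm farther back than shut.
Start: joints at [-1.169, 0.507, -0.238, 1.5, 0.126, 1.149, -0.155], TCP at [182.209, 597.838, 198.275] pointing down, gripper open.
Joint ranges: [-3.08, 3.08], [-0.24, 2.05], [-1.43, 1.35], [0, 2.5], [-1.52, 4.66], [0.17, 1.96], [-2.89, 2.89]. Speed limits (rad/s): [2.39, 2.39, 3.14, 3.14, 3.14, 3.14, 3.14].

### API

Orientations are given as [roll, pitch, yaw] about the fixed x, y, z axes, in that order (R = Rz(yaw) Ry(pitch) Rx(roll)).
In Python, from cell import r gives the robot as it stands.
- The arm moves only by the tool carry_out, never from a script. Its argument "rows" is a list of rows, each a list of 7 numbers: the shift along the world's x, y, z normalised to -1 to 1, where 1 is 0.25 m, then the turn, a rotation vector about the world's x, y, z normalised to -1 to 1, where 1 is 2 rad, then the finger opening in mm, from 0 to 85.4. In form: [[tx, ty, tz, rx, ry, rz, jaw], ...]. A call has 1 to 10 rows; each row is the pose to reach, as a shift and turn from the pose commanded when the call began; what a row does not reach only later rows make up. A row lasts 1/12 s, in which the tool goes at most 41.7 mm and 7.16 degrees, less where a joint would pass 70% of its speed; a pose out of reach is approached as far as the arm can. A call with a number of a shift or a turn outside -1 to 1 is refused whole. A call with a gripper value outside its range is refused whole. The fingers move at their own pace and stop on an object; "squeeze" is the grip in N (left out, the last holds). Time passes only in rows, so rows that repeat a pose let the fingers close. It gives the time, the measured TCP pose, the force, the opening and the grip force at its end, in the units of the state.
- r.read_state(): the state, without advancing time (a new reading comes with each control period).
- r.grab_frame(name): name is "side" or "top" or "wrist"; returns the picture (480x640x3 uint8, blue, green, red); there is no depth.
- r.get_calibration(name): a dict with "camera_matrix" (3x3 intrinsics, pixels), "world_from_camera" (4x4, takes a point from camera to world coordinates); the wrist camera has in their place "tool_from_camera" (4x4, takes a point from camera to tool coordinates, whose origin is the TCP and whose axes are the flange's). Camera axes: x right, y down, z forward; pixel columns grow to the right and rows downward; lengths in mm; the calibration is good to about 2 mm. A picture is of the moment at which its call begins: read the wrist's pose just before it. get_calibration takes no time and is no camera call.
- r.sign_off(): hands the job in; it is judged then, once.
Trained networks look in the newest picture that a camera, given by its name, has taken for a name from the list of things; names that differ only in an ending like _2 or _b are one class to them, and where a whole thing is asked for, a point or a joint stands for the part that bears it (a point fixed in the world has none). Each returns a list of dicts, best first, with "score" (0 to 1); they miss things now and then, are a little off and sometimes report something else, mostly with a low value. They report only what shows in the picture. A call takes as long as a camera call. They do not tell look-alikes from the thing itself.
- r.recognise(camera, label): "box" ([left, top, right, bottom] in pixels, round what is visible of it).
- r.silhouettes(camera, label): "mask" (480x640 bool, what is visible of it) and "box" ([left, top, right, bottom] in pixels, round what is visible of it).
The state is a dict: "clock": time; "qpos": joint angles; "joint_vel": joint speeds; "joint_torque": joint torques, N m; "tcp_pos": TCP position; "orientation": TCP orientation; "wrist_force": force on the tool from outside, world axes, zero at the start; "wrist_torque": the same for the moment, N m; "finger_gap": finger opening in mm; "gripper_force": force on a finger pad.
Only numpy, scipy, OpenCV 4.12 (cv2) and the standard library are available. Lean on these libraries where they do the work, as an engineer would, in place of code of your own. Each camera call takes 0.05 s, during which the arm holds its last target. There are 200 camera calls.

## Working session

There is one attempt and no reset: what is moved stays moved. The work goes in short steps, Python scripts to look and compute and a tool call to move; the robot and the scene stay as the last step left them, time stands still between calls to the robot, and variables do not carry over. Pictures are saved under pics/ and viewed, at most 10 in all, crops included, and the job is handed in when it is done.

Besides the shell and the picture viewer there is one more tool, called after ">>>" as a command line: name --pt "numbers of a row" for each row, then --argument value for the rest. carry_out: Moves the arm, as the interface text tells. Scaled input: -1 to 1 covers 0.25 m each way for a shift and 2 rad each way for a turn. Its arguments: {"type":"object","properties":{"rows":{"type":"array"},"squeeze":{"type":"number"}},"required":["rows"]}

```bash
mkdir -p pics; ls; python3 - <<'E'
from cell import r
import cv2,numpy as np
s=r.read_state();print(s['clock'],s['tcp_pos'],s['orientation'])
ims=[]
for c in ['side','top']:
    im=r.grab_frame(c);cv2.imwrite(f'pics/{c}0.png',im)
    k=r.get_calibration(c);print(c,k['camera_matrix'],np.round(k['world_from_camera'],3))
    for l in ['stand','button_top','lens_centre','lamp_bar','dish','weight']:
        d=r.recognise(c,l);print(l,[(round(x['score'],2),np.round(x['box']).tolist()) for x in d[:3]])
E
```

```text
pics
0.0 [182.14016569 597.2982602  197.43293715] [-3.13983112e+00  3.20404247e-05  2.84574471e+00]
side [[469.56530564   0.         322.15840016]
 [  0.         469.56530564 233.66508286]
 [  0.           0.           1.        ]] [[-8.88000e-01 -3.04000e-01  3.44000e-01  2.80391e+02]
 [-4.59000e-01  5.75000e-01 -6.78000e-01  6.40224e+02]
 [ 8.00000e-03 -7.60000e-01 -6.50000e-01  7.33155e+02]
 [ 0.00000e+00  0.00000e+00  0.00000e+00  1.00000e+00]]
stand [(0.6, [316.0, 141.0, 416.0, 282.0])]
button_top [(0.62, [386.0, 202.0, 405.0, 222.0]), (0.59, [316.0, 140.0, 414.0, 282.0]), (0.56, [319.0, 140.0, 414.0, 252.0])]
lens_centre [(0.89, [317.0, 143.0, 416.0, 250.0])]
lamp_bar [(0.75, [317.0, 142.0, 416.0, 252.0])]
dish [(0.95, [292.0, 227.0, 316.0, 246.0]), (0.93, [319.0, 315.0, 347.0, 344.0]), (0.9, [352.0, 292.0, 386.0, 320.0])]
weight [(0.46, [296.0, 291.0, 309.0, 303.0])]
top [[457.4988537    0.         322.13938189]
 [  0.         457.4988537  237.66269802]
 [  0.           0.           1.        ]] [[-1.10000e-02 -9.84000e-01  1.80000e-01  4.51766e+02]
 [-1.00000e+00  6.00000e-03 -2.60000e-02  2.82830e+01]
 [ 2.50000e-02 -1.80000e-01 -9.83000e-01  9.88719e+02]
 [ 0.00000e+00  0.00000e+00  0.00000e+00  1.00000e+00]]
stand [(0.9, [312.0, 235.0, 430.0, 322.0]), (0.58, [308.0, 237.0, 429.0, 306.0])]
button_top [(0.4, [396.0, 282.0, 420.0, 296.0])]
lens_centre [(0.6, [307.0, 235.0, 429.0, 306.0])]
lamp_bar [(0.78, [307.0, 234.0, 429.0, 310.0])]
dish [(0.95, [236.0, 221.0, 263.0, 253.0]), (0.78, [352.0, 192.0, 379.0, 220.0]), (0.71, [293.0, 294.0, 322.0, 322.0])]
weight [(0.53, [281.0, 241.0, 290.0, 253.0])]
```

```bash
python3 - <<'E'
import cv2
a=cv2.imread('pics/side0.png')[110:360,250:480];b=cv2.imread('pics/top0.png')[170:345,210:450]
cv2.imwrite('pics/sc.png',cv2.resize(a,None,fx=2.4,fy=2.4,interpolation=2));cv2.imwrite('pics/tc.png',cv2.resize(b,None,fx=3.3,fy=3.3,interpolation=2))
E
```

```text
(no output)
```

View pics/sc.png

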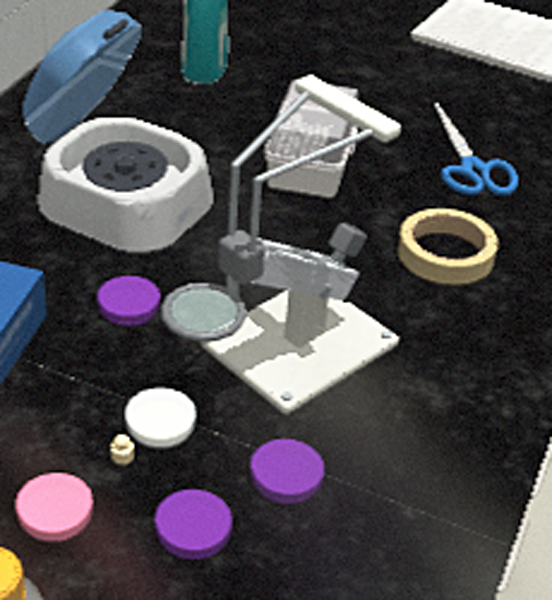

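View pics/tc.png

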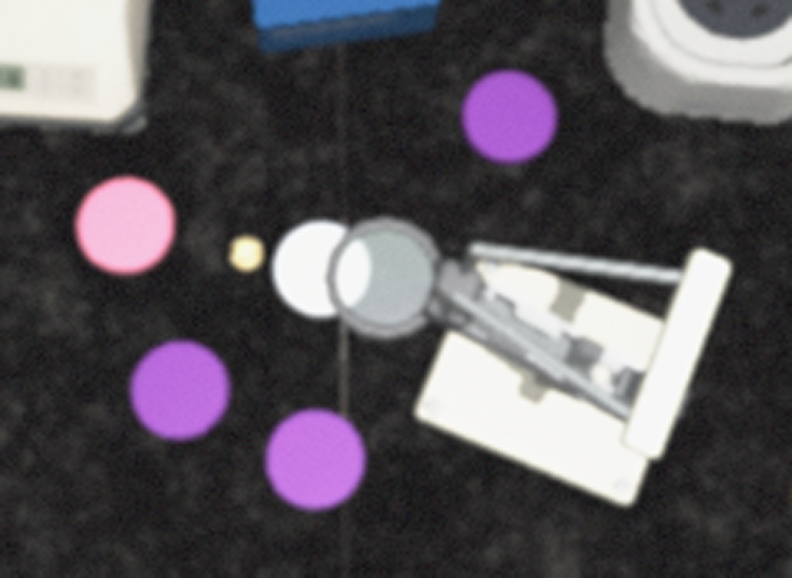

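```bash
cat > h.py <<'E'
from cell import r
import numpy as np
def proj(c,P,T=None):
    k=r.get_calibration(c);T=k['world_from_camera'] if T is None else T
    q=np.linalg.inv(T)@np.append(P,1);q=k['camera_matrix']@q[:3];return q[:2]/q[2]
def onz(c,px,z,T=None):
    k=r.get_calibration(c);T=k['world_from_camera'] if T is None else T
    d=T[:3,:3]@np.linalg.inv(k['camera_matrix'])@[*px,1];o=T[:3,3];return o+d*(z-o[2])/d[2]
E
python3 - <<'E'
from h import *
from scipy.optimize import least_squares
S=lambda u,v:(u/2.4+250,v/2.4+110); T=lambda u,v:(u/3.3+210,v/3.3+170)
obs=[('side',(160,0,113),S(203,311)),('top',(160,0,113),T(385,277)),
('side',(11.4,52.5,255),S(394,131)),('side',(11.4,-52.5,255),S(305,82)),
('top',(11.4,52.5,255),T(643,451)),('top',(11.4,-52.5,255),T(712,255)),
('side',(-13.8,0,104.7),S(347,241))]
def W(p,l):
    c,s=np.cos(p[2]),np.sin(p[2]);return np.array([p[0]+c*l[0]-s*l[1],p[1]+s*l[0]+c*l[1],l[2]])
f=lambda p:np.concatenate([proj(c,W(p,l))-o for c,l,o in obs])
b=least_squares(f,[500,-150,1.15],x_scale=[10,10,.1],loss='soft_l1');p=b.x
print(p,np.degrees(p[2]),f(p).round(1).reshape(-1,2).tolist())
np.save('p.npy',p)
for n,s,t,z in [('dish',S(161,411),T(321,269),14),('weight',S(122,451),T(247,254),12)]:
    for c,o in (('side',s),('top',t)):
        w=onz(c,o,z);d=w[:2]-p[:2];c_,s_=np.cos(p[2]),np.sin(p[2]);print(n,c,w.round(1),'stand',(d@[c_,s_]).round(1),(d@[-s_,c_]).round(1))
R=np.array([[np.cos(p[2]),-np.sin(p[2]),0],[np.sin(p[2]),np.cos(p[2]),0],[0,0,1]])
print('cap top',W(p,(-20.6,0,114.5)),'hole',W(p,(0,0,85)))
print('tube',R@[np.cos(.611),0,np.sin(.611)],'n',R@[-np.sin(.611),0,np.cos(.611)])
E
```

```text
[ 515.96985505 -150.67578433    1.16532704] 66.76832139254375 [[0.0, -0.8], [-0.0, 0.6], [-0.2, -0.3], [-1.9, -1.6], [-1.6, 0.9], [0.2, 0.3], [-0.0, -1.5]]
dish side [599.5  32.7  14. ] stand 201.5 -4.4
dish top [600.3  34.4  14. ] stand 203.4 -4.5
weight side [607.9  87.7  12. ] stand 255.3 9.6
weight top [610.9  82.8  12. ] stand 252.0 4.8
cap top [ 507.84418432 -169.60548256  114.5       ] hole [ 515.96985505 -150.67578433   85.        ]
tube [0.32308406 0.75266202 0.57368682] n [-0.22629079 -0.5271708   0.81907474]
```

```bash
cat >> h.py <<'E'
from scipy.spatial.transform import Rotation as Ro, Slerp
p=np.load('p.npy');c_,s_=np.cos(p[2]),np.sin(p[2])
ex=np.array([c_,s_,0]);ey=np.array([-s_,c_,0]);ez=np.array([0,0,1.])
tu=ex*np.cos(np.radians(35))+ez*np.sin(np.radians(35));n=np.cross(tu,ey)
Rg=Ro.from_matrix(np.c_[np.cross(-ey,-n),-ey,-n])
cap=np.array([p[0],p[1],85])+36*n
def mv(pos0,R0,pos,R):
    return np.round(np.r_[(np.asarray(pos)-pos0)/250,(R*R0.inv()).as_rotvec()/2],3).tolist()
E
python3 - <<'E'
from h import *
s=r.read_state();P=s['tcp_pos'];R0=Ro.from_euler('xyz',s['orientation'])
sl=Slerp([0,1],Ro.concatenate([R0,Rg]))
print((Rg*R0.inv()).as_rotvec(), cap+150*n)
W=[((330,380,300),.25),((410,150,340),.5),((430,-80,340),.75),(cap+150*n,1)]
for w,f in W:
    R=sl(f);print(mv(P,R0,w,R));P,R0=np.array(w),R
E
```

```text
[ 0.62296975  0.28928001 -1.62252115] [ 473.88786734 -248.71068562  237.36228024]
[0.591, -0.871, 0.407, 0.078, 0.036, -0.203]
[0.32, -0.92, 0.16, 0.078, 0.036, -0.203]
[0.08, -0.92, 0.0, 0.078, 0.036, -0.203]
[0.176, -0.675, -0.411, 0.078, 0.036, -0.203]
```

>>> carry_out --pt "0.1 -0.1 0.15 0 0 0 60" --pt "0.2 -0.22 0.25 0.02 0.01 -0.05 60" --pt "0.591 -0.871 0.407 0.078 0.036 -0.203 60" --pt "0.591 -0.871 0.407 0.078 0.036 -0.203 60" --pt "0.591 -0.871 0.407 0.078 0.036 -0.203 60" --pt "0.591 -0.871 0.407 0.078 0.036 -0.203 60" --pt "0.591 -0.871 0.407 0.078 0.036 -0.203 60" --pt "0.591 -0.871 0.407 0.078 0.036 -0.203 60"

```text
clock: 1.37
tcp_pos: [336.1, 373.2, 302.2]
orientation: [3.036, -0.132, 2.435]
wrist_force: [1.3, 0.4, -0.4]
finger_gap: 60.0
gripper_force: 0.0
```

>>> carry_out --pt "0.32 -0.92 0.16 0.078 0.036 -0.203 60" --pt "0.32 -0.92 0.16 0.078 0.036 -0.203 60" --pt "0.32 -0.92 0.16 0.078 0.036 -0.203 60" --pt "0.32 -0.92 0.16 0.078 0.036 -0.203 60" --pt "0.32 -0.92 0.16 0.078 0.036 -0.203 60" --pt "0.32 -0.92 0.16 0.078 0.036 -0.203 60" --pt "0.32 -0.92 0.16 0.078 0.036 -0.203 60"

```text
clock: 1.95
tcp_pos: [413.3, 142.7, 341.1]
orientation: [2.995, -0.298, 2.038]
wrist_force: [-0.3, -0.0, 0.1]
finger_gap: 60.2
gripper_force: 0.0
```

```bash
python3 -c "
from cell import r
s=r.read_state();print(s['clock'],s['tcp_pos'],s['orientation'],s['qpos'])"
```

```text
1.95 [413.31041485 142.72677856 341.14073653] [ 2.99466013 -0.29830874  2.03785826] [-0.26285904  0.0808942   0.18517448  1.77841041 -0.36167321  1.27592573
  0.47129243]
```

>>> carry_out --pt "0.08 -0.92 0.0 0.078 0.036 -0.203 60" --pt "0.08 -0.92 0.0 0.078 0.036 -0.203 60" --pt "0.08 -0.92 0.0 0.078 0.036 -0.203 60" --pt "0.08 -0.92 0.0 0.078 0.036 -0.203 60" --pt "0.08 -0.92 0.0 0.078 0.036 -0.203 60" --pt "0.08 -0.92 0.0 0.078 0.036 -0.203 60" --pt "0.08 -0.92 0.0 0.078 0.036 -0.203 60"

```text
clock: 2.53
tcp_pos: [430.4, -85.1, 339.2]
orientation: [3.029, -0.468, 1.622]
wrist_force: [0.3, 0.2, -0.3]
finger_gap: 60.0
gripper_force: 0.0
```

```bash
python3 - <<'E'
from h import *
s=r.read_state();P=s['tcp_pos'];R0=Ro.from_euler('xyz',s['orientation'])
print(P,s['qpos'],mv(P,R0,cap+130*n,Rg))
E
```

```text
[430.42891541 -85.09967155 339.2402691 ] [ 0.16412328  0.21514785  0.4730953   1.70847105 -0.53023608  1.48091538
  0.77564449] [0.192, -0.612, -0.473, 0.08, 0.035, -0.199]
```

>>> carry_out --pt "0.0 -0.17 0.0 0.02 0.01 -0.05 60" --pt "0.0 -0.34 0.0 0.04 0.015 -0.1 60" --pt "0.0 -0.5 0.0 0.05 0.02 -0.13 60" --pt "0.05 -0.66 0.0 0.065 0.03 -0.17 60" --pt "0.1 -0.75 -0.1 0.08 0.035 -0.199 60" --pt "0.15 -0.7 -0.25 0.08 0.035 -0.199 60" --pt "0.17 -0.65 -0.4 0.08 0.035 -0.199 60" --pt "0.192 -0.612 -0.473 0.08 0.035 -0.199 60" --pt "0.192 -0.612 -0.473 0.08 0.035 -0.199 60"

```text
clock: 3.28
tcp_pos: [478.4, -227.9, 217.9]
orientation: [-3.135, -0.62, 1.172]
wrist_force: [-0.5, 0.6, 0.2]
finger_gap: 60.4
gripper_force: 0.0
```

```bash
python3 - <<'E'
from h import *
import cv2
s=r.read_state();P=s['tcp_pos'];R0=Ro.from_euler('xyz',s['orientation'])
im=r.grab_frame('wrist')
T=np.eye(4);T[:3,:3]=R0.as_matrix();T[:3,3]=P;T=T@r.get_calibration('wrist')['tool_from_camera'];np.save('T.npy',T)
print(P,s['clock'],s['wrist_force'],mv(P,R0,cap+130*n,Rg))
d=r.recognise('wrist','button_top');print([(x['score'],x['box']) for x in d])
for o in [cap+13*a*tu+10*b*ey for a in(-1,1) for b in (-1,1)]: 
    q=proj('wrist',o,T);print(q);cv2.circle(im,tuple(int(v) for v in q),2,(0,0,255),-1)
for k in (0,55,110): cv2.circle(im,tuple(int(v) for v in proj('wrist',cap-36*n+k*tu,T)),2,(0,255,0),-1)
cv2.imwrite('pics/w1.png',im)
E
```

```text
[ 478.39215674 -227.85391788  217.91936201] 3.2833 [-0.49180345  0.63304128  0.20413847] [0.0, -0.041, 0.012, -0.005, -0.001, -0.005]
[(0.6, [314.6, 211.6, 338.3, 244.3]), (0.21, [237.1, 0.0, 427.4, 245.1])]
[337.12911612 246.71800228]
[315.89719288 246.57385975]
[337.62438172 219.65816597]
[315.89545928 219.52585808]
```

View pics/w1.png

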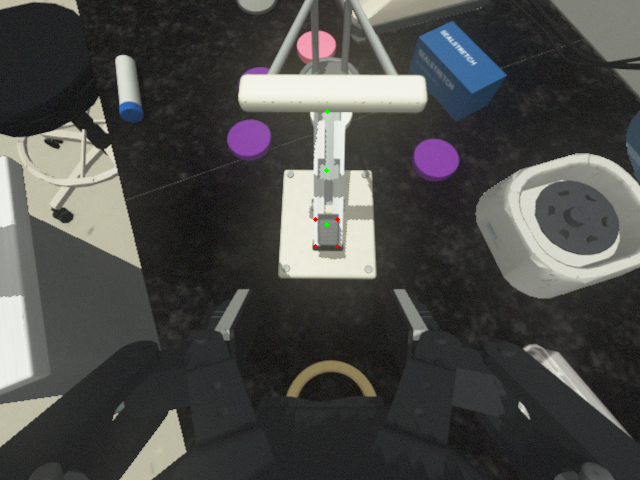

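```bash
python3 - <<'E'
import cv2
a=cv2.imread('pics/w1.png')[150:260,270:380]
cv2.imwrite('pics/w1c.png',cv2.resize(a,None,fx=5,fy=5,interpolation=2))
E
```

```text
(no output)
```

View pics/w1c.png

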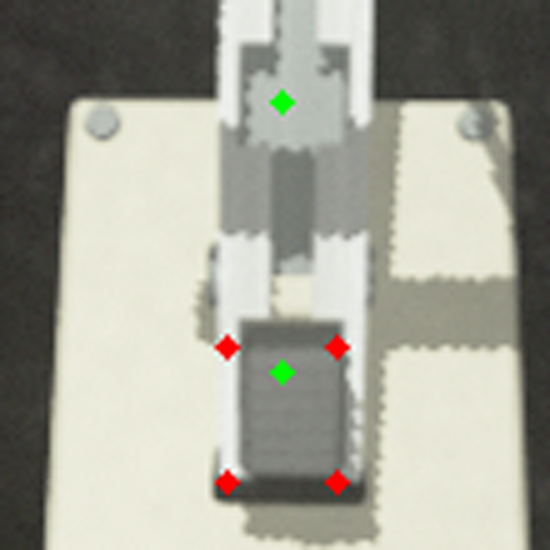

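```bash
python3 - <<'E'
import numpy as np
p=np.load('p.npy');c,s=np.cos(p[2]),np.sin(p[2])
p[:2]+=-2.3*np.array([-s,c])+1.0*np.array([c,s]);np.save('p.npy',p)
E
python3 - <<'E'
from h import *
s=r.read_state();P=s['tcp_pos'];R0=Ro.from_euler('xyz',s['orientation'])
print(P,s['clock'])
for h in (60,20,-21):print(h,mv(P,R0,cap+h*n,Rg))
E
```

```text
[ 478.39046343 -232.03106802  222.1293347 ] 3.3833
60 [0.073, 0.123, -0.234, -0.002, 0.002, -0.004]
20 [0.11, 0.207, -0.365, -0.002, 0.002, -0.004]
-21 [0.147, 0.294, -0.499, -0.002, 0.002, -0.004]
```

>>> carry_out --pt "0.04 0.06 -0.12 -0.001 0.001 -0.002 50" --pt "0.07 0.12 -0.23 -0.002 0.002 -0.004 50" --pt "0.11 0.207 -0.365 -0.002 0.002 -0.004 50" --pt "0.11 0.207 -0.365 -0.002 0.002 -0.004 50" --pt "0.11 0.207 -0.365 -0.002 0.002 -0.004 50" --pt "0.11 0.207 -0.365 -0.002 0.002 -0.004 50"

```text
clock: 3.88
tcp_pos: [506.1, -183.0, 132.3]
orientation: [3.137, -0.609, 1.165]
wrist_force: [0.5, 0.5, 0.7]
finger_gap: 49.6
gripper_force: 0.0
```

```bash
cat > st.py <<'E'
from h import *
import cv2
s=r.read_state();P=s['tcp_pos'];R0=Ro.from_euler('xyz',s['orientation'])
d=P-cap;print('rel cap tu,ey,n',(d@tu).round(1),(d@ey).round(1),(d@n).round(1),'clock',s['clock'],'gap',s['finger_gap'])
f=s['wrist_force'];print('F tu,ey,n',(f@tu).round(1),(f@ey).round(1),(f@n).round(1))
E
cat > w2.py <<'E'
from st import *
import sys
im=r.grab_frame('wrist');T=np.eye(4);T[:3,:3]=R0.as_matrix();T[:3,3]=P;T=T@r.get_calibration('wrist')['tool_from_camera']
for o in [cap+13*a*tu+10*b*ey for a in(-1,1) for b in (-1,1)]: 
    q=proj('wrist',o,T);cv2.circle(im,tuple(int(v) for v in q),2,(0,0,255),-1)
for k in (0,55,110): cv2.circle(im,tuple(int(v) for v in proj('wrist',cap-36*n+k*tu,T)),2,(0,255,0),-1)
cv2.imwrite(sys.argv[1],cv2.resize(im[100:400,170:490],None,fx=1.8,fy=1.8))
E
python3 w2.py pics/w2.png; python3 - <<'E'
from st import *
for h in (20,0,-21):print(h,mv(P,R0,cap+h*n,Rg))
E
```

```text
rel cap tu,ey,n -1.1 -1.4 22.6 clock 3.8833 gap 49.56139879453515
F tu,ey,n 1.0 -0.3 0.2
rel cap tu,ey,n -1.4 -1.5 23.0 clock 3.9333 gap 50.01848502566896
F tu,ey,n 0.0 0.4 -0.4
20 [-0.001, 0.013, -0.006, 0.002, 0.002, 0.002]
0 [0.017, 0.055, -0.072, 0.002, 0.002, 0.002]
-21 [0.036, 0.099, -0.141, 0.002, 0.002, 0.002]
```

View pics/w2.png

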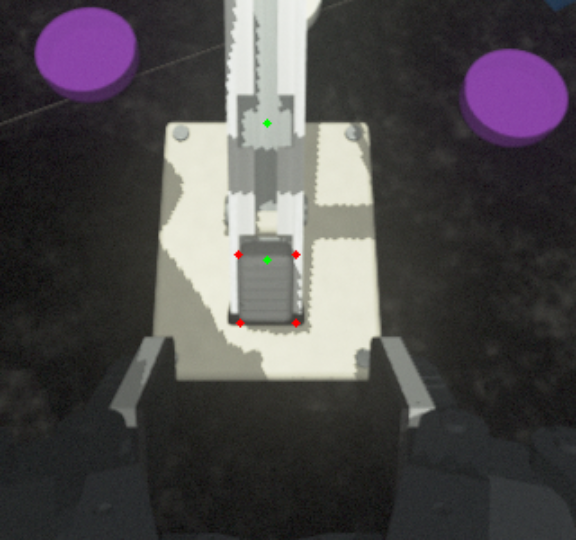

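>>> carry_out --pt "0.012 0.04 -0.05 0.002 0.002 0.002 50" --pt "0.022 0.065 -0.09 0.002 0.002 0.002 50" --pt "0.036 0.099 -0.141 0.002 0.002 0.002 50" --pt "0.036 0.099 -0.141 0.002 0.002 0.002 50" --pt "0.036 0.099 -0.141 0.002 0.002 0.002 35" --squeeze 50

```text
clock: 4.35
tcp_pos: [514.3, -155.5, 94.8]
orientation: [-3.134, -0.613, 1.164]
wrist_force: [-0.5, -1.0, -0.2]
finger_gap: 39.3
gripper_force: 0.0
```

```bash
python3 st.py
```

```text
rel cap tu,ey,n 0.6 2.0 -24.5 clock 4.35 gap 39.27642183354358
F tu,ey,n -1.0 0.1 0.5
```

>>> carry_out --pt "0.004 -0.01 0.012 0 0 0 35" --pt "0.004 -0.01 0.012 0 0 0 35" --pt "0.004 -0.01 0.012 0 0 0 15" --pt "0.004 -0.01 0.012 0 0 0 15" --pt "0.004 -0.01 0.012 0 0 0 15" --pt "0.004 -0.01 0.012 0 0 0 15" --squeeze 50

```text
clock: 4.85
tcp_pos: [515.5, -159.1, 98.4]
orientation: [-3.136, -0.613, 1.164]
wrist_force: [-0.9, -0.1, -0.5]
finger_gap: 15.0
gripper_force: 0.0
```

```bash
python3 st.py
```

```text
rel cap tu,ey,n 0.4 -0.5 -19.9 clock 4.85 gap 14.957794612974585
F tu,ey,n -0.6 0.8 -0.1
```

```bash
python3 w2.py pics/w3.png; python3 - <<'E'
from h import *
import cv2
im=r.grab_frame('side');cv2.imwrite('pics/s3.png',cv2.resize(im[110:300,300:480],None,fx=3,fy=3))
E
```

```text
rel cap tu,ey,n 0.4 -0.5 -19.9 clock 4.85 gap 14.957794612974585
F tu,ey,n -0.6 0.8 -0.1
```

View pics/w3.png

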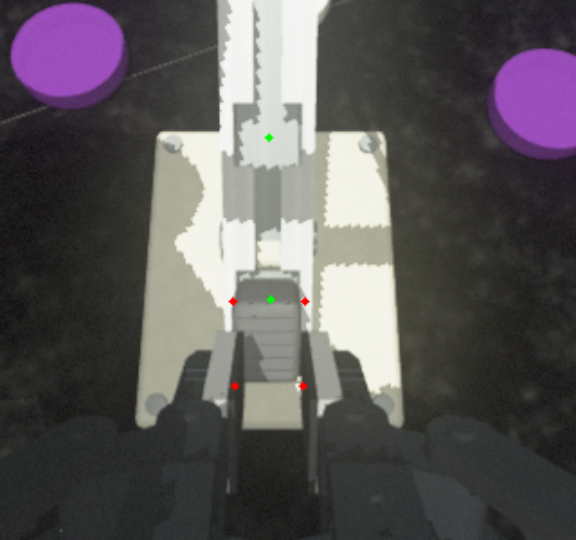

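View pics/s3.png

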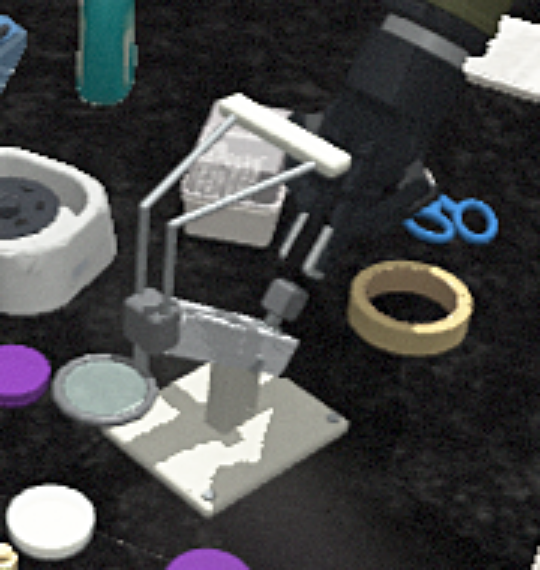

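```bash
python3 - <<'E'
from st import *
for c in('side',):
  for m,o in (('tcp',P),('cap',cap),('capbot',cap-24*n),('tip+y',P+ey*7.5),('tip-y',P-ey*7.5)):
    q=proj(c,o);print(m,(q-[300,110])*3)
T=np.eye(4);T[:3,:3]=R0.as_matrix();T[:3,3]=P;T=T@r.get_calibration('wrist')['tool_from_camera']
print(np.round(r.get_calibration('wrist')['tool_from_camera'],2))
for y in(-7.5,7.5):print((proj('wrist',P-ey*y,T)-[170,100])*1.8)
print(P,s['orientation'],Rg.as_euler('xyz'),s['clock'])
E
```

```text
rel cap tu,ey,n 0.4 -0.5 -20.0 clock 4.95 gap 14.767273797929741
F tu,ey,n -0.1 0.4 1.3
tcp [274.28830623 305.04985252]
cap [288.40664185 281.64664335]
capbot [272.42722969 310.1185525 ]
tip+y [281.68304097 309.95851868]
tip-y [266.95581794 300.18250591]
[[-0.0000e+00 -9.6000e-01 -2.8000e-01  7.2120e+01]
 [ 1.0000e+00 -0.0000e+00 -0.0000e+00  4.0000e-02]
 [ 0.0000e+00 -2.8000e-01  9.6000e-01 -1.7541e+02]
 [ 0.0000e+00  0.0000e+00  0.0000e+00  1.0000e+00]]
[248.16732852 317.17223826]
[295.44816483 317.15338417]
[ 515.43612744 -158.92884566   98.33366132] [-3.13575988 -0.61267242  1.16368055] [ 3.14159265 -0.61086524  1.16532704] 4.95
```

```bash
python3 - <<'E'
from st import *
k=r.get_calibration('wrist');K=k['camera_matrix'];T=k['tool_from_camera'];print(K[0,0],s['gripper_force'])
R=R0.as_matrix();print('tool x.tu',(R[:,0]@tu).round(2),'y.ey',R[:,1]@ey)
for b in (0,10,20,30):
  for x in(-11,0,11):
    q=proj('wrist',np.array([x,7.5,-b]),T);q2=proj('wrist',np.array([x,10,-b]),T);print(b,x,((q-[170,100])*1.8).round(),((q2-[170,100])*1.8).round())
E
```

```text
rel cap tu,ey,n 0.4 -0.5 -20.0 clock 4.95 gap 14.767273797929741
F tu,ey,n -0.1 0.4 1.3
330.3386912842527 0.0
tool x.tu 1.0 y.ey -0.9999871565444756
0 -11 [295. 349.] [303. 349.]
0 0 [295. 317.] [303. 317.]
0 11 [296. 284.] [304. 284.]
10 -11 [296. 363.] [304. 363.]
10 0 [297. 330.] [305. 330.]
10 11 [297. 295.] [306. 295.]
20 -11 [298. 379.] [306. 379.]
20 0 [298. 344.] [307. 344.]
20 11 [299. 308.] [308. 308.]
30 -11 [299. 396.] [308. 396.]
30 0 [300. 360.] [309. 360.]
30 11 [300. 322.] [310. 322.]
```

>>> carry_out --pt "0 0 0 0 0 0 40" --pt "0 0 0 0 0 0 40" --pt "0 0 0 0 0 0 40" --pt "0.006 0.014 -0.022 0 0 0 40" --pt "0.012 0.028 -0.044 0 0 0 40" --pt "0.018 0.042 -0.066 0 0 0 40" --pt "0.018 0.042 -0.066 0 0 0 40" --pt "0.018 0.042 -0.066 0 0 0 40"

```text
clock: 5.62
tcp_pos: [519.8, -147.7, 81.2]
orientation: [-3.134, -0.613, 1.163]
wrist_force: [0.3, -0.3, 0.5]
finger_gap: 39.8
gripper_force: 0.0
```

```bash
python3 st.py; python3 - <<'E'
from h import *
import cv2
a=cv2.resize(r.grab_frame('side')[150:280,340:470],None,fx=3,fy=3,interpolation=2);b=cv2.resize(r.grab_frame('wrist')[190:390,220:420],None,fx=1.95,fy=1.95,interpolation=2)
cv2.imwrite('pics/s4.png',np.hstack([a,b]))
E
```

```text
rel cap tu,ey,n 0.5 -0.0 -41.0 clock 5.6167 gap 39.7776051309733
F tu,ey,n 0.2 -0.4 0.5
```

View pics/s4.png

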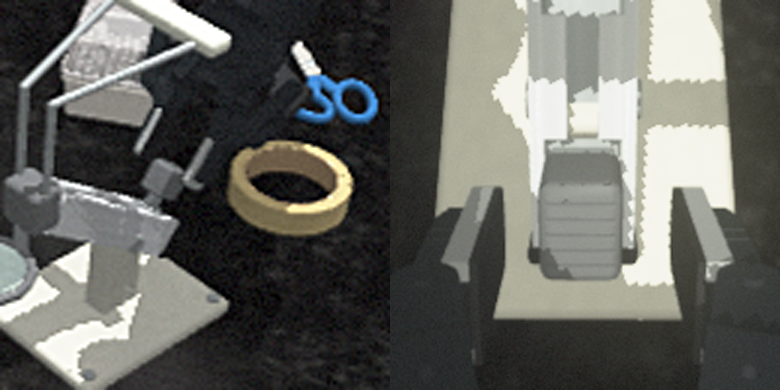

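>>> carry_out --pt "0.007 0.017 -0.026 0 0 0 36" --pt "0.014 0.034 -0.052 0 0 0 36" --pt "0.014 0.034 -0.052 0 0 0 36" --pt "0.014 0.034 -0.052 0 0 0 10" --pt "0.014 0.034 -0.052 0 0 0 10" --pt "0.014 0.034 -0.052 0 0 0 10" --pt "0.014 0.034 -0.052 0 0 0 10" --squeeze 40

```text
clock: 6.3
tcp_pos: [522.3, -139.2, 68.7]
orientation: [-3.133, -0.613, 1.163]
wrist_force: [-5.4, 2.4, -0.2]
finger_gap: 19.0
gripper_force: 41.7
```

```bash
python3 st.py; python3 - <<'E'
from h import *
import cv2
a=cv2.resize(r.grab_frame('side')[150:280,340:470],None,fx=3,fy=3,interpolation=2);b=cv2.resize(r.grab_frame('wrist')[190:390,220:420],None,fx=1.95,fy=1.95,interpolation=2)
cv2.imwrite('pics/s5.png',np.hstack([a,b]))
E
```

```text
rel cap tu,ey,n 0.5 1.0 -56.3 clock 6.3 gap 18.962342498417776
F tu,ey,n -0.0 5.9 -0.2
```

>>> carry_out --pt "0.003 0.007 -0.011 0 0 0 10" --pt "0.006 0.014 -0.022 0 0 0 10" --pt "0.008 0.019 -0.029 0 0 0 10" --pt "0.008 0.019 -0.029 0 0 0 10" --pt "0.008 0.019 -0.029 0 0 0 10" --squeeze 60

```text
clock: 6.82
tcp_pos: [524.1, -135.0, 61.9]
orientation: [-3.134, -0.613, 1.163]
wrist_force: [-7.5, 0.3, 6.1]
finger_gap: 18.8
gripper_force: 64.9
```

```bash
python3 st.py
```

```text
rel cap tu,ey,n 0.3 1.0 -64.4 clock 6.8167 gap 18.805898787734158
F tu,ey,n 1.3 7.0 6.5
```

>>> carry_out --pt "0.01 0.024 0.018 0 0 0 10" --pt "0.021 0.048 0.037 0 0 0 10" --pt "0.032 0.072 0.055 0 0 0 10" --pt "0.043 0.096 0.074 0 0 0 10" --pt "0.055 0.119 0.092 0 0 0 10" --pt "0.055 0.119 0.092 0 0 0 10"

```text
clock: 7.32
tcp_pos: [537.2, -104.7, 85.1]
orientation: [-3.133, -0.612, 1.163]
wrist_force: [-9.5, 1.7, 6.2]
finger_gap: 18.7
gripper_force: 65.0
```

```bash
python3 st.py
```

```text
rel cap tu,ey,n 40.7 0.9 -64.4 clock 7.3167 gap 18.74295648926976
F tu,ey,n 1.8 9.4 6.3
```

>>> carry_out --pt "0.008 0.014 0.011 0 0 0 10" --pt "0.016 0.028 0.023 0 0 0 10" --pt "0.024 0.042 0.034 0 0 0 10" --pt "0.024 0.042 0.034 0 0 0 10" --pt "0.024 0.042 0.034 0 0 0 10"

```text
clock: 7.73
tcp_pos: [541.8, -94.0, 93.0]
orientation: [-3.13, -0.613, 1.162]
wrist_force: [-12.4, 1.9, 6.0]
finger_gap: 18.7
gripper_force: 65.0
```

```bash
python3 st.py
```

```text
rel cap tu,ey,n 54.8 0.9 -64.6 clock 7.7333 gap 18.71150795764396
F tu,ey,n 0.8 12.2 6.8
```

>>> carry_out --pt "-0.01 0.007 0.001 0 0 0 10" --pt "-0.01 0.007 0.001 0 0 0 10" --pt "-0.013 0.001 0.01 0 0 0 10" --pt "-0.016 -0.005 0.02 0 0 0 10" --pt "-0.018 -0.01 0.028 0 0 0 10" --pt "-0.018 -0.01 0.028 0 0 0 10"

```text
clock: 8.23
tcp_pos: [540.0, -98.1, 99.9]
orientation: [-3.135, -0.611, 1.163]
wrist_force: [-5.4, -1.2, 2.8]
finger_gap: 18.8
gripper_force: 64.6
```

```bash
python3 st.py
```

```text
rel cap tu,ey,n 55.1 0.9 -56.3 clock 8.2333 gap 18.820637313796638
F tu,ey,n -1.1 4.5 4.2
```

>>> carry_out --pt "0 0 0 0 0 0 40" --pt "0 0 0 0 0 0 40" --pt "0 0 0 0 0 0 40" --pt "0 0 0 0 0 0 40" --pt "-0.02 -0.046 0.071 0 0 0 40" --pt "-0.05 -0.115 0.18 0 0 0 40" --pt "-0.08 -0.184 0.287 0 0 0 40" --pt "-0.109 -0.253 0.393 0 0 0 40" --pt "-0.109 -0.253 0.393 0 0 0 40" --pt "-0.109 -0.253 0.393 0 0 0 40"

```text
clock: 9.07
tcp_pos: [513.9, -162.3, 199.6]
orientation: [-3.14, -0.612, 1.164]
wrist_force: [0.4, 0.8, -0.8]
finger_gap: 39.7
gripper_force: 0.0
```

```bash
python3 st.py; python3 - <<'E'
from h import *
import cv2
a=cv2.resize(r.grab_frame('side')[130:300,290:430],None,fx=2.85,fy=2.85,interpolation=2);w=r.grab_frame('wrist')
b=cv2.resize(w[60:300,230:430],None,fx=1.9,fy=1.9,interpolation=2)
h=min(a.shape[0],b.shape[0]);cv2.imwrite('pics/s6.png',np.hstack([a[:h],b[:h]]))
E
```

```text
rel cap tu,ey,n 55.5 -0.4 65.0 clock 9.0667 gap 39.72141514357495
F tu,ey,n 0.3 -0.1 -1.1
```

View pics/s6.png

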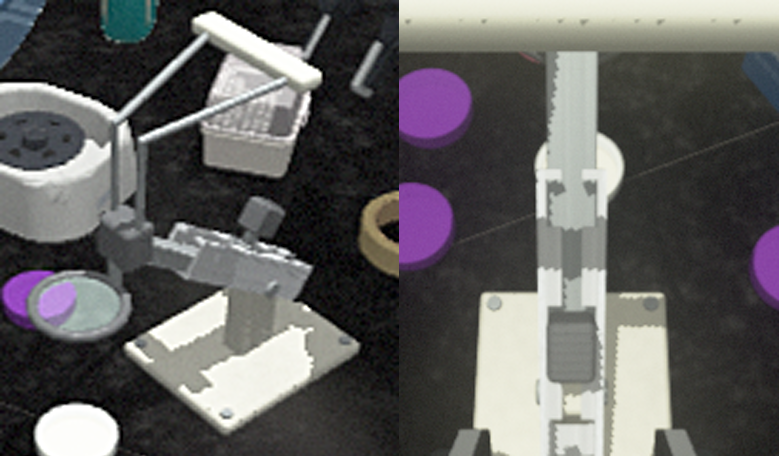

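```bash
python3 - <<'E'
from h import *
import cv2
im=r.grab_frame('top')
for z,k in((144,205),(176,250)): print(k,(proj('top',[*(p[:2]+k*ex[:2]),z])-[210,170])*3.3)
cv2.imwrite('pics/t7.png',cv2.resize(im[170:345,210:450],None,fx=3.3,fy=3.3,interpolation=2))
E
```

```text
205 [313.60222977 236.25909862]
250 [237.28890857 194.80493416]
```

View pics/t7.png

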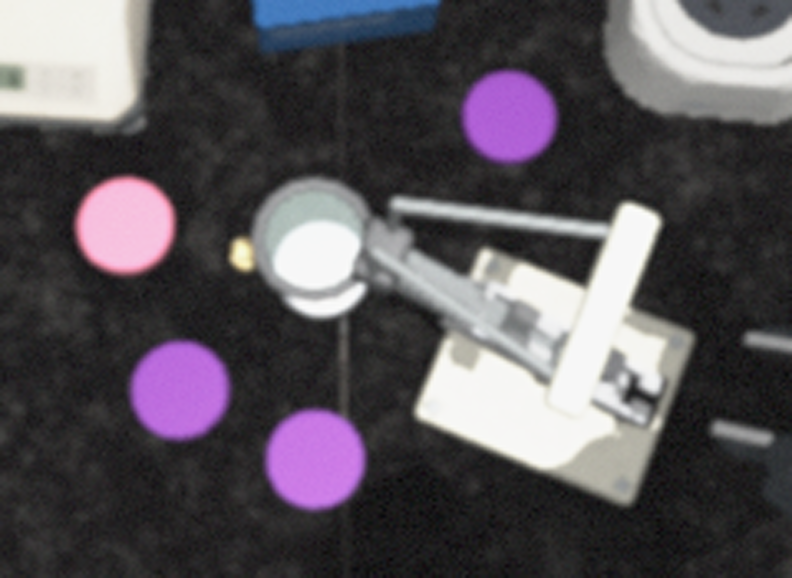

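The lens is seen at (312,237), and the middle hole predicts (314,236). The dish at (321,269) and the weight at (246,254) have not moved, and the gripper is clear of everything, so I'm handing in.

```bash
python3 -c "
from cell import r
print(r.sign_off())"
```

```text
the job is handed in; nothing more can be done
None
```

The button is out in the middle hole and the lens stands over the white petri dish. Dish and weight are where they were, the gripper is open and clear, and the job was handed in at about 9 s of the 29 s allowed.

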